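# Lay out the bench for the next board

### The arm

A 6-joint arm with a two-finger parallel gripper is mounted at the origin on a cart in front of the work surface, level with it; the furniture and walls round the work are solid. World frame = base frame: x ahead of the robot, y to its left, z up, the work surface at z = 0. Lengths are in m, angles in rad, forces in N, time in s.
With the tool pointing down it reaches from about 0.3 to 0.875 m from the base axis. Payload 6.4 kg.
Tool frame: the origin (TCP) lies between the finger pads; the fingertips stand 19 mm ahead of it and the grasp point (between the pads) is the TCP; z points along the fingers, y is the direction in which the jaws open and shut (so a half turn about z gives the same grasp; the last joint's range is limited). The gripper opens to 85 mm and grips with 20 to 120 N. Pads are 22 mm wide; open, the fingers measure 114 mm over their backs; the gripper's body (76 mm by 85 mm) begins 54 mm behind the grasp point. The pads swing forward as they close: fully open they stand 13 mm farther back than shut.
Start: joints at [1.015, 0.181, 1.607, -0, 1.354, -0.206], TCP at [0.197, 0.54, 0.25] pointing down, gripper open.
Joint ranges: [-2.99, 2.99], [-0.89, 2.07], [0.3, 2.58], [-1.14, 4.28], [0, 2.63], [-3.12, 3.12]. Speed limits (rad/s): [2.57, 2.57, 3.01, 3.14, 3.14, 3.14].

### API

Orientations are given as a unit quaternion [w, x, y, z].
In Python, from bench import * gives the robot as it stands.
- The arm moves only by the tool apply_moves, never from a script. Its argument "moves" is a list that holds one entry, the list of rows, each a list of 7 numbers: the shift along the tool's x, y, z in cm, then the turn, a rotation vector about the tool's x, y, z in rad, then the opening, from 0 (shut) to 1 (fully open). A call has 1 to 8 rows; each row is the pose to reach, as a shift and turn from the pose commanded when the call began, along the tool's axes at that moment; what a row does not reach only later rows make up. A row lasts 1/10 s, in which the tool goes at most 50 mm and 8.59 degrees, less where a joint would pass 70% of its speed; a pose out of reach is approached as far as the arm can. A call with a gripper value outside its range is refused whole. The fingers move at their own pace and stop on an object; the grip force is fixed at half the most. Time passes only in rows, so rows that repeat a pose let the fingers close. It gives the time, the measured TCP pose, the force and the opening at its end, in the units of the state.
- get_obs(): the state, without advancing time (a new reading comes with each control period).
- camera(name): name is "scene" or "top" or "wrist"; returns the picture (384x512x3 uint8, red, green, blue); there is no depth.
- get_calibration(name): a dict with "vertical_fov" (degrees; the focal length in pixels is half the picture's height over the tangent of half this angle, whatever the lens; pixels are square), "cx", "cy" (the principal point, pixels), "k1" (the pictures are not rectified: a ray, as slopes to the right and down, at radius r is drawn at 1 + k1 r^2 times it, then the intrinsics apply), "R" (3x3) and "t" (3): a world point X has camera coordinates R X + t. Camera axes: x right, y down, z forward; pixel columns grow to the right and rows downward; lengths in m; the calibration is good to about 2 mm. A picture is of the moment at which its call begins: read the wrist's pose just before it. get_calibration takes no time and is no camera call; for the wrist camera it gives the pose at the moment of the call.
- hand_in(): hands the job in, once; it reports no verdict.
The state is a dict: "time_s": time; "q": joint angles; "dq": joint speeds; "joint_efforts": joint torques, N m; "eef_pos": TCP position; "eef_rot": TCP orientation; "wrist_force": force on the tool from outside, world axes, zero at the start; "torque": the same for the moment, N m; "opening": opening from 0.0 (shut) to 1.0 (fully open).
Only numpy, scipy, OpenCV 4.12 (cv2) and the standard library are available. Lean on these libraries where they do the work, as an engineer would, in place of code of your own. Each camera call takes 0.05 s, during which the arm holds its last target. There are 200 camera calls.

### The job

Get the bench ready around the circuit board on its carrier plate and the big grey parts box beside it. Stack the small grey parts box on the big one so that its four feet drop into the recesses of the lid; stand the reel of solder centred behind the big box (squarely off its far side) with a gap of about 3 cm, stand the tip-cleaner pot likewise centred off the far edge of that plate with a gap of about 3 cm, and stand the little screw-cap bottle midway between the big box and the plate, in line with their centres. Leave everything upright, and do not disturb the battery and the terminal strips.

Things in the scene. Friction and masses are not known exactly. Their poses are not given: they have to be found in the camera images.
- base_box: Big grey lidded parts box, 100 (own x) x 80 (own y) x 48 mm high, fixed, left or right of the circuit board. Origin: centre of underside; +x points away from the robot (within 0.2 rad). Lid has four square recesses 15 mm wide, 5.5 mm deep, at x +-27, y +-14 mm; a small box seated in them has its origin 43 mm above this origin (48 if its feet stand on the lid).
- small_box: Small grey lidded parts box, 80 (own x) x 54 (own y) x 40 mm high, 0.15 kg, loose. Origin: centre of underside, at the foot bottoms. Four tapered round feet 5 mm high (12 mm across at top, 9 at bottom) at x +-27, y +-14 mm; plain upright sides above, grip across the 54 mm. Its long side goes along the big box's long side, either way round.
- board: Green circuit board on a flat aluminium carrier plate on the desk (not the board in the vice at the back); the plate is 108 (own x) x 100 (own y) x 10 mm, with components 20 mm high, fixed. Origin: centre of underside; +x points away from the robot (within 0.25 rad), far edge 54 mm along +x. Its centre is 181 to 193 mm left or right of the big box's, nearly square and in line with it.
- reel: Upright reel of solder, a drum with two dark flanges, 56 mm diameter, 44 mm high, about 0.35 kg, loose (not the reel-like things in the far back corners, out of reach). Origin: centre of its underside, z up.
- cleaner: Tip cleaner: black round steel pot filled with brass wool, 65 mm diameter, 41 mm high (pot wall up to 38 mm), about 0.12 kg, loose. Origin: centre of its underside, z up.
- bottle: Little round screw-cap bottle, body 34 mm diameter up to 42 mm, cap 25 mm diameter, 56 mm high in all, about 0.04 kg, loose. Origin: centre of its underside, z up.
- battery: Bystander: round battery lying on the desk, 15 x 50 x 15 mm, loose, long along own y. Leave where it is. Origin: centre of its underside.
- blocks: Bystander: two terminal strips joined by short wires, 41 x 54 x 14 mm, loose. Leave where they are. Origin: centre of the underside.
Not all that is in view belongs to the job. What is shaped like the bottle but red is not meant.

How it is judged:
At the end, for the whole second after the job is handed in: Small box on big box, feet in recesses (centred within 4 mm, parallel within 0.15 rad). Reel behind big box and cleaner behind plate: gap 15 to 45 mm, within 15 mm sideways. Bottle within 112 mm of both centres, within 20 mm of their own y axes. All upright (0.1 rad), at rest (x of small_box in the frame of base_box between -0.004 and 0.004 m and y of small_box in the frame of base_box between -0.004 and 0.004 m and z of small_box in the frame of base_box between 0.04 and 0.0455 m and angle between the x axis of small_box and the x axis of base_box, either way round below 0.15 rad and x of reel in the frame of base_box between 0.093 and 0.123 m and y of reel in the frame of base_box between -0.015 and 0.015 m and x of cleaner in the frame of board between 0.101 and 0.131 m and y of cleaner in the frame of board between -0.015 and 0.015 m and x of bottle in the frame of base_box between -0.02 and 0.02 m and horizontal distance between bottle and base_box below 0.112 m and x of bottle in the frame of board between -0.02 and 0.02 m and horizontal distance between bottle and board below 0.112 m and height (world z) of each of reel, cleaner, bottle below 0.006 m and angle between each of small_box, reel, cleaner, bottle's own z axis and vertical below 0.1 rad and linear speed of each of small_box, reel, cleaner, bottle below 0.02 m/s); the robot touches nothing.
It fails at once if the battery is moved by more than 30 mm (distance of battery from where it was at the start of the episode above 0.03 m).
It fails at once if the pair of terminal strips is moved by more than 30 mm (distance of blocks from where it was at the start of the episode above 0.03 m).
It also fails if it takes over 115 s, if anything falls off the work surface, if the arm or the gripper's body presses on something with over 40 N, if the wrist force passes 120 N, or if a joint passes its speed limit or range.

## Working session

There is one attempt and no reset: what is moved stays moved. The work goes in short steps, Python scripts to look and compute and a tool call to move; the robot and the scene stay as the last step left them, time stands still between calls to the robot, and variables do not carry over. Pictures are saved under pics/ and viewed, about 12 in all and at most 16, crops included, and the job is handed in when it is done.

Besides the shell and the picture viewer there is one more tool, called after ">>>" as name(argument=value, ...), one argument or row to a line, values as JSON. apply_moves: Moves the arm, as the interface text tells. Its arguments: {"type":"object","properties":{"moves":{"type":"array","items":{"type":"array","items":{"type":"array","items":{"type":"number"}}}}},"required":["moves"]}

```bash
mkdir -p pics; cat > h.py <<'E'
from bench import *
import numpy as np, cv2
def save(n,name,crop=None,scale=1):
    im=camera(n); 
    np.save(f'pics/{name}.npy',im)
    if crop: im=im[crop[1]:crop[3],crop[0]:crop[2]]
    im=cv2.resize(im,None,fx=scale,fy=scale,interpolation=cv2.INTER_CUBIC)
    cv2.imwrite(f'pics/{name}.png',im[...,::-1])
def K(c):
    f=192/np.tan(np.radians(c['vertical_fov'])/2); return f
def ray(c,u,v):
    f=K(c); d=np.array([(u-c['cx'])/f,(v-c['cy'])/f]); s=d.copy()
    for _ in range(20): s=d/(1+c['k1']*(s@s))
    R=np.array(c['R']); t=np.array(c['t'])
    return -R.T@t, R.T@np.array([s[0],s[1],1])
def onz(c,u,v,z):
    o,d=ray(c,u,v); return o+d*(z-o[2])/d[2]
def proj(c,X):
    p=np.array(c['R'])@np.array(X)+np.array(c['t']); s=p[:2]/p[2]; s=s*(1+c['k1']*(s@s))
    return s*K(c)+[c['cx'],c['cy']]
E
python3 - <<'E'
from h import *
print(get_obs())
for n in ['scene','top','wrist']:
    c=get_calibration(n); print(n,{k:np.round(v,3).tolist() for k,v in c.items()})
    save(n,n+'0',scale=1.5)
E
```

```text
{'time_s': 0.0, 'q': array([ 1.01470445e+00,  1.81581493e-01,  1.60800279e+00,  1.34092949e-05,
        1.35378923e+00, -2.06354134e-01]), 'dq': array([ 5.31193264e-04,  2.81761987e-05, -6.32829637e-04,  2.20044837e-04,
       -5.44289467e-04,  4.26148757e-04]), 'joint_efforts': array([ 6.36841451e-04, -4.44876587e+01, -3.51335263e+01, -3.31929205e-04,
        9.04248096e-03,  1.69521502e-05]), 'eef_pos': array([0.19675533, 0.53973998, 0.24936389]), 'eef_rot': array([-3.37366174e-04,  1.73980367e-01,  9.84748719e-01, -8.24071346e-04]), 'wrist_force': array([ 0.64579604,  0.56010625, -0.16335818]), 'torque': array([ 0.00654651, -0.03921224,  0.04163441]), 'opening': 0.9990952841049496}
scene {'vertical_fov': 43.419, 'cx': 261.362, 'cy': 196.228, 'k1': -0.188, 'R': [[-0.615, -0.788, -0.024], [-0.347, 0.298, -0.889], [0.708, -0.539, -0.456]], 't': [0.38, 0.188, 0.915]}
top {'vertical_fov': 42.84, 'cx': 254.522, 'cy': 191.115, 'k1': -0.204, 'R': [[-0.011, -1.0, -0.014], [-0.991, 0.013, -0.132], [0.133, 0.013, -0.991]], 't': [0.12, 0.481, 1.417]}
wrist {'vertical_fov': 70.598, 'cx': 251.542, 'cy': 191.884, 'k1': -0.061, 'R': [[0.344, 0.939, -0.002], [0.9, -0.329, 0.287], [0.269, -0.1, -0.958]], 't': [-0.575, -0.038, 0.38]}
```

View pics/top0.png

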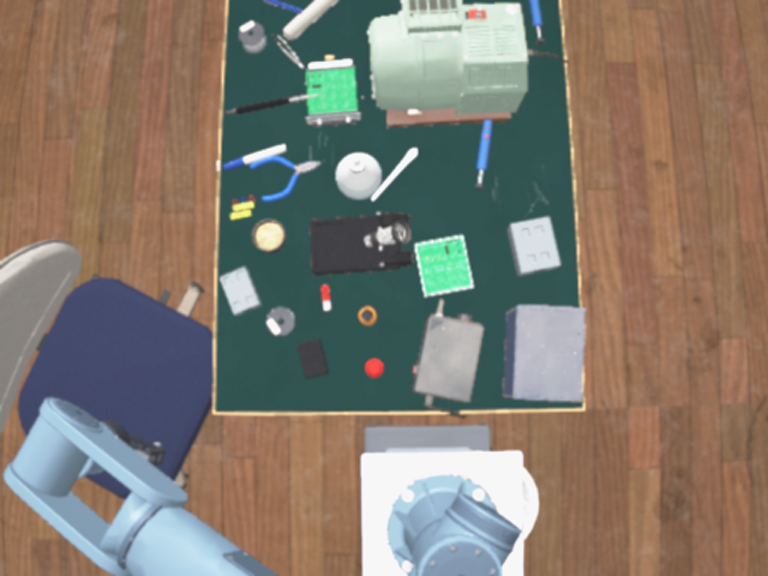

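View pics/scene0.png

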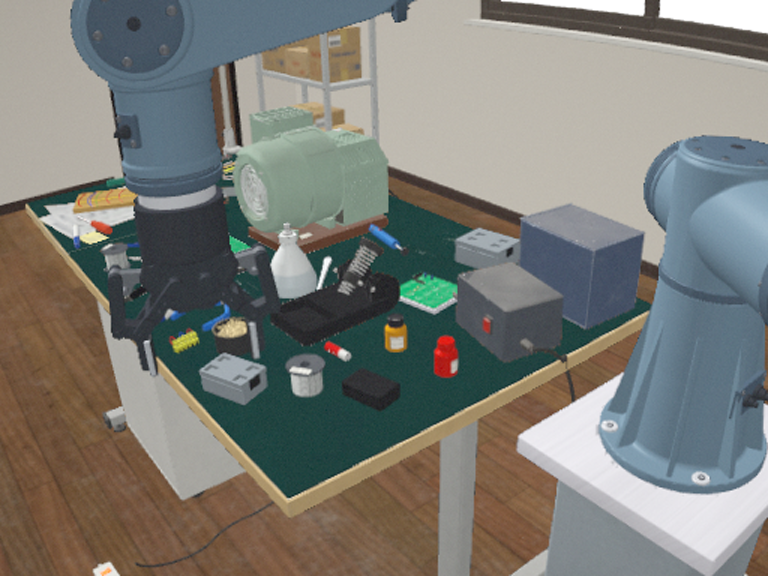

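Top view (x1.5): big box (537,245), board (445,265), small box (240,290), reel (281,321), cleaner (268,236), amber bottle (367,315), battery (326,297), strips (242,208). The red bottle is a decoy.

```bash
python3 - <<'E'
from h import *
im=np.load('pics/top0.npy'); c=get_calibration('top')
a=cv2.resize(im[130:210,265:385],None,fx=6,fy=6,interpolation=cv2.INTER_CUBIC)
cv2.imwrite('pics/topR.png',a[...,::-1])
b=cv2.resize(im[120:235,140:270],None,fx=5,fy=5,interpolation=cv2.INTER_CUBIC)
cv2.imwrite('pics/topL.png',b[...,::-1])
for n,u,v,z in [('base',537,245,.048),('board',445,265,.01),('small',240,290,.04),('reel',281,321,.044),('clean',268,236,.04),('bottle',367,315,.056),('batt',326,297,.0075),('blocks',242,208,.01),('psu far-left',435,312,.08),('psu near r',480,400,.08),('psu far r',484,322,.08),('blue far l',508,310,.12),('stand',313,272,.02),('stand',410,215,.02),('stand',414,262,.02),('red',374,368,.056),('flask',358,175,.05),('blackthing',313,358,.02)]:
    print(n,onz(c,u/1.5,v/1.5,z).round(3))
E
```

```text
base [ 0.56  -0.194  0.048]
board [ 0.528 -0.013  0.01 ]
small [0.479 0.396 0.04 ]
reel [0.416 0.313 0.044]
clean [0.587 0.341 0.04 ]
bottle [0.425 0.143 0.056]
batt [0.467 0.227 0.008]
blocks [0.653 0.401 0.01 ]
psu far-left [0.427 0.013 0.08 ]
psu near r [ 0.259 -0.069  0.08 ]
psu far r [ 0.406 -0.08   0.08 ]
blue far l [ 0.425 -0.12   0.12 ]
stand [0.516 0.252 0.02 ]
stand [0.63  0.056 0.02 ]
stand [0.534 0.05  0.02 ]
red [0.322 0.131 0.056]
flask [0.707 0.159 0.05 ]
blackthing [0.344 0.252 0.02 ]
```

View pics/topR.png

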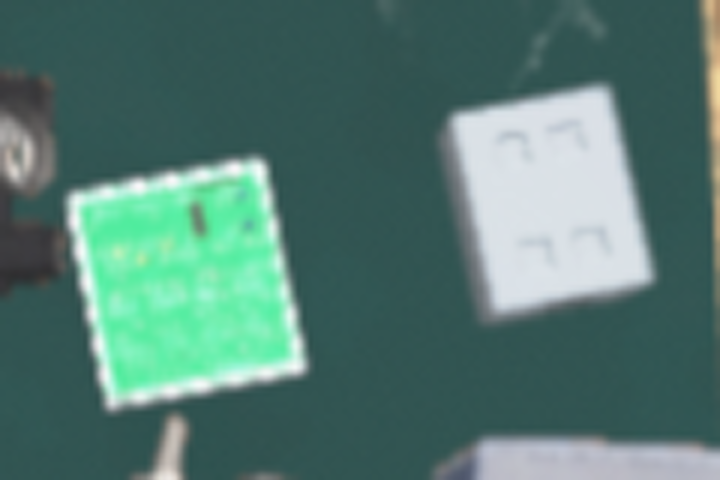

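View pics/topL.png

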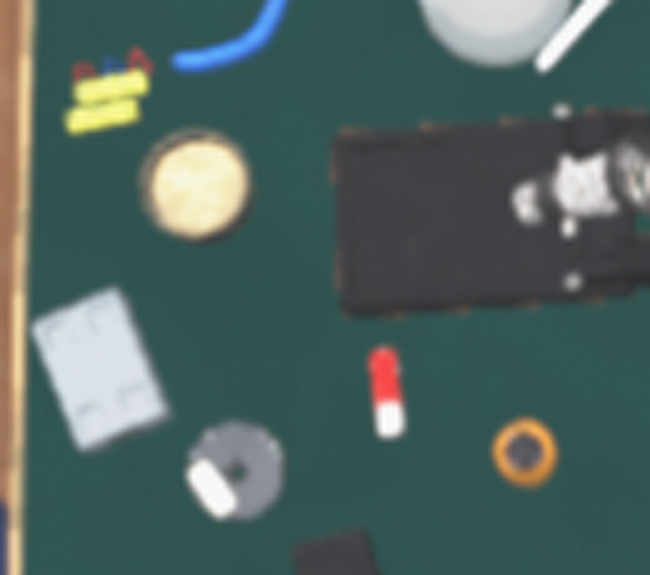

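Right crop: the lid and board are both turned about 13°, with the lid recesses visible. Left crop: small box, reel, pot and bottle are all clear. Next I'll compute poses and targets from corners and masks.

```bash
cat > m.py <<'E'
from h import *
im=np.load('pics/top0.npy'); c=get_calibration('top')
def quad(pts,off,s,z,n):
    P=np.array([onz(c,(u+.5)/s+off[0]-.5,(v+.5)/s+off[1]-.5,z)[:2] for u,v in pts]) # TL TR BR BL
    ctr=P.mean(0); sides=[np.linalg.norm(P[i]-P[i-1]) for i in range(4)]
    d=(P[0]-P[3])+(P[1]-P[2]); a1=np.arctan2(d[1],d[0])
    e=(P[0]-P[1])+(P[3]-P[2]); a2=np.arctan2(e[1],e[0])-np.pi/2
    print(n,ctr.round(4),'sides',np.round(sides,3),'yaw',round(a1,3),round(a2,3)); return ctr,a1
if __name__=='__main__':
    B,tb=quad([(448,115),(608,85),(655,280),(491,322)],(265,130),6,.048,'base')
    quad([(510,148),(567,134),(592,243),(537,255)],(265,130),6,.048,'recess')
    D,td=quad([(68,195),(263,158),(305,370),(110,408)],(265,130),6,.010,'board')
    S,ts=quad([(33,327),(118,290),(167,410),(85,450)],(140,120),5,.040,'small')
    u=lambda a:np.array([np.cos(a),np.sin(a)])
    print('dist',np.linalg.norm(B-D)); 
    for n,(a,b),z in [('reel',(237,470),.044),('clean',(196,187),.04),('bottlecap',(525,452),.056),('reelW',(187,472),.044),('reelE',(284,472),.044)]:
        print(n,onz(c,a/5+140,b/5+120,z).round(4))
    print('reel tgt',B+.108*u(tb),'clean tgt',D+.116*u(td),'bottle tgt',(B+D)/2)
    for n,p,z in [('motorbase L',(388,125),.01),('motorbase R',(510,120),.01),('blue tool',(479,185),.005),('stand right low',(414,262),.02),('stand r up',(410,215),.05)]:
        print(n,onz(c,p[0]/1.5,p[1]/1.5,z).round(3))
E
python3 m.py
```

```text
base [ 0.5616 -0.1896] sides [0.106 0.083 0.101 0.086] yaw 0.178 0.209
recess [ 0.5642 -0.1901] sides [0.055 0.03  0.056 0.028] yaw 0.194 0.219
board [ 0.5286 -0.0102] sides [0.11  0.101 0.11  0.1  ] yaw 0.17 0.18
small [0.4786 0.3968] sides [0.081 0.056 0.079 0.054] yaw 0.408 0.42
dist 0.18248390047281726
reel [0.416  0.3124 0.044 ]
clean [0.5868 0.3392 0.04  ]
bottlecap [0.4236 0.1424 0.056 ]
reelW [0.4151 0.3421 0.044 ]
reelE [0.4145 0.2845 0.044 ]
reel tgt [ 0.6679318  -0.17050476] clean tgt [0.64287964 0.00952339] bottle tgt [ 0.54509847 -0.09988495]
motorbase L [0.826 0.098 0.01 ]
motorbase R [ 0.836 -0.158  0.01 ]
blue tool [ 0.696 -0.088  0.005]
stand right low [0.534 0.05  0.02 ]
stand r up [0.623 0.057 0.05 ]
```

View pics/wrist0.png

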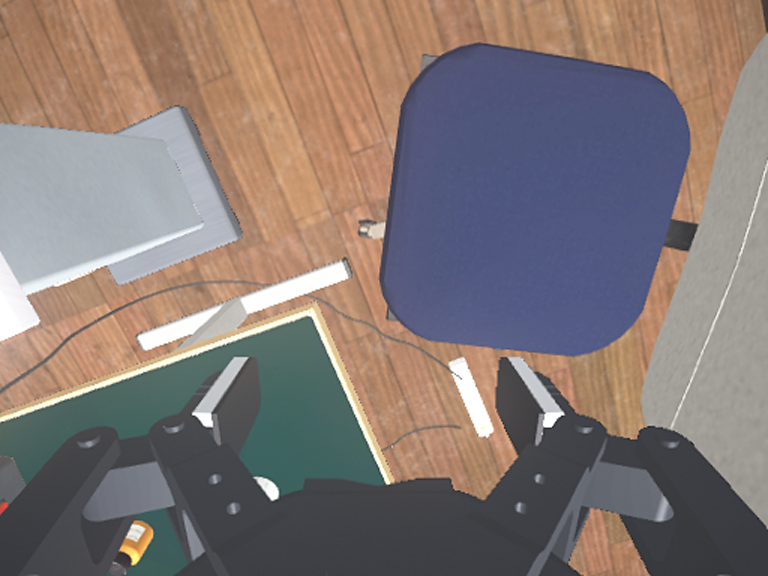

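```bash
cat > p.py <<'E'
from h import *
from scipy.spatial.transform import Rotation as Ro
def plan(*wps):
    """each wp: x,y,z,phi(deg, yaw of tool y). Prints row per call from predicted pose (start: measured)."""
    o=get_obs(); p=o['eef_pos']; R=Ro.from_quat(np.roll(o['eef_rot'],-1)).as_matrix()
    for x,y,z,ph in wps:
        a=np.radians(ph); ty=np.array([np.cos(a),np.sin(a),0]); tz=np.array([0,0,-1.])
        T=np.c_[np.cross(ty,tz),ty,tz]
        d=R.T@(np.array([x,y,z])-p); r=Ro.from_matrix(R.T@T).as_rotvec()
        print((d*100).round(2).tolist(),r.round(3).tolist(),'rows>=',int(np.ceil(max(np.linalg.norm(d)/.05,np.linalg.norm(r)/.15)))); p,R=np.array([x,y,z]),T
E
python3 - <<'E'
from p import *
c1,c2=get_calibration('top'),get_calibration('scene')
def tri(a,b):
    o1,d1=ray(c1,*np.array(a)/1.5);o2,d2=ray(c2,*np.array(b)/1.5)
    s=np.linalg.lstsq(np.c_[d1,-d2],o2-o1,rcond=None)[0]
    p,q=o1+s[0]*d1,o2+s[1]*d2; return ((p+q)/2).round(3),np.linalg.norm(p-q).round(3)
print('holder top',tri((400,226),(378,232)),'psu',tri((484,322),(513,264)), 'blue',tri((508,310),(524,212)),'stand right end',tri((412,215),(398,280)))
plan((.424,.142,.2,11),(.424,.142,.028,11),(.424,.142,.2,11),(.545,-.1,.2,11),(.545,-.1,.0285,11),(.545,-.1,.2,11))
E
```

```text
holder top (array([0.577, 0.07 , 0.13 ]), np.float64(0.02)) psu (array([ 0.402, -0.083,  0.084]), np.float64(0.012)) blue (array([ 0.415, -0.118,  0.164]), np.float64(0.014)) stand right end (array([0.61 , 0.03 , 0.017]), np.float64(0.06))
[-34.98, -29.58, 4.99] [-0.001, 0.0, 1.029] rows>= 10
[0.0, 0.0, 17.2] [0.0, 0.0, 0.0] rows>= 4
[0.0, 0.0, -17.2] [0.0, 0.0, 0.0] rows>= 4
[-26.06, 7.26, 0.0] [0.0, 0.0, 0.0] rows>= 6
[0.0, 0.0, 17.15] [0.0, 0.0, 0.0] rows>= 4
[0.0, 0.0, -17.15] [0.0, 0.0, 0.0] rows>= 4
```

>>> apply_moves(
  moves=[
    [[-35,-29.6,0,0,0,1.029,1],[-35,-29.6,0,0,0,1.029,1],[-35,-29.6,0,0,0,1.029,1],[-35,-29.6,0,0,0,1.029,1],[-35,-29.6,0,0,0,1.029,1],[-35,-29.6,0,0,0,1.029,1],[-35,-29.6,0,0,0,1.029,1],[-35,-29.6,0,0,0,1.029,1]],
  ],
)

```text
time_s: 0.95
eef_pos: [0.3959, 0.191, 0.2504]
eef_rot: [0.0, 0.637, 0.77, 0.0]
wrist_force: [0.5, 0.3, 0.3]
opening: 1.0
```

```bash
python3 - <<'E'
from p import *
plan((.424,.142,.15,11))
E
```

```text
[-5.34, 1.84, 10.04] [0.0, -0.0, -0.004] rows>= 3
```

>>> apply_moves(
  moves=[
    [[-5.3,1.8,10,0,0,0,1],[-5.3,1.8,10,0,0,0,1],[-5.3,1.8,10,0,0,0,1],[-5.3,1.8,10,0,0,0,1],[-5.3,1.8,10,0,0,0,1]],
  ],
)

```text
time_s: 1.45
eef_pos: [0.4236, 0.1449, 0.1514]
eef_rot: [0.0, 0.636, 0.772, 0.0]
wrist_force: [0.9, 0.2, 1.5]
opening: 1.002
```

```bash
python3 - <<'E'
from p import *
c=get_calibration('wrist'); print('cam',(-np.array(c['R']).T@c['t']).round(3)); print('tcp px',proj(c,get_obs()['eef_pos']),'bottle px',proj(c,[.424,.142,.056]))
save('wrist','w1',scale=1.5)
plan((.424,.142,.028,11))
E
```

```text
cam [0.411 0.217 0.275]
tcp px [249.41057634 258.46696563] bottle px [249.85671884 203.45723088]
[-0.31, -0.1, 12.4] [0.002, 0.0, 0.001] rows>= 3
```

View pics/w1.png

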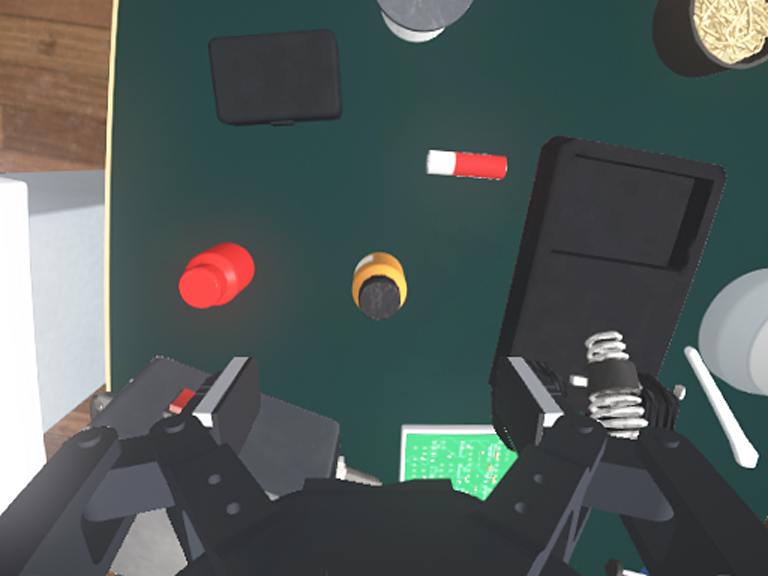

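Wrist view: amber cap at (379,297)/1.5, about 4 mm in +y of the estimate. Iron holder stays clear of the path.

>>> apply_moves(
  moves=[
    [[0.3,0,12.3,0,0,0,1],[0.3,0,12.3,0,0,0,1],[0.3,0,12.3,0,0,0,1],[0.3,0,12.3,0,0,0,1],[0.3,0,12.3,0,0,0,0.1],[0.3,0,12.3,0,0,0,0.1],[0.3,0,12.3,0,0,0,0.1],[0.3,0,12.3,0,0,0,0.1]],
  ],
)

```text
time_s: 2.3
eef_pos: [0.424, 0.1474, 0.0291]
eef_rot: [0.001, 0.636, 0.772, 0.001]
wrist_force: [-2.8, -0.4, 13.1]
opening: 0.375
```

>>> apply_moves(
  moves=[
    [[0,0,0,0,0,0,0.1],[0,0,0,0,0,0,0.1],[0,0,-17,0,0,0,0.1],[0,0,-17,0,0,0,0.1],[0,0,-17,0,0,0,0.1],[0,0,-17,0,0,0,0.1],[0,0,-17,0,0,0,0.1]],
  ],
)

```text
time_s: 3.0
eef_pos: [0.4254, 0.1474, 0.202]
eef_rot: [0.003, 0.636, 0.772, 0.003]
wrist_force: [-0.1, -0.5, -1.9]
opening: 0.379
```

```bash
python3 - <<'E'
from p import *
plan((.5455,-.1,.2,11),(.5455,-.1,.029,11))
E
```

```text
[-26.58, 7.07, 0.29] [0.009, 0.001, 0.0] rows>= 6
[0.0, 0.0, 17.1] [0.0, 0.0, 0.0] rows>= 4
```

>>> apply_moves(
  moves=[
    [[-26.5,7.1,0,0,0,0,0.1],[-26.5,7.1,0,0,0,0,0.1],[-26.5,7.1,0,0,0,0,0.1],[-26.5,7.1,0,0,0,0,0.1],[-26.5,7.1,0,0,0,0,0.1],[-26.5,7.1,0,0,0,0,0.1],[-26.5,7.1,0,0,0,0,0.1],[-26.5,7.1,0,0,0,0,0.1]],
  ],
)

```text
time_s: 3.8
eef_pos: [0.542, -0.0993, 0.1958]
eef_rot: [-0.001, 0.637, 0.771, -0.0]
wrist_force: [0.3, -0.3, -0.8]
opening: 0.378
```

```bash
python3 - <<'E'
from p import *
plan((.5455,-.1,.2,11),(.5455,-.1,.03,11))
save('wrist','w2',scale=1.5)
E
```

```text
[-0.13, 0.33, -0.42] [-0.002, -0.002, -0.001] rows>= 1
[0.0, 0.0, 17.0] [0.0, 0.0, 0.0] rows>= 4
```

View pics/w2.png

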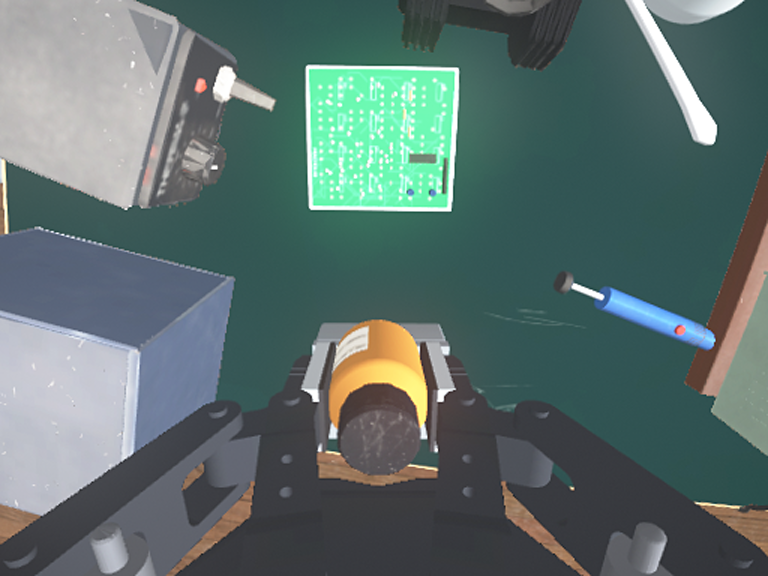

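Bottle is held upright; the board is visible with corners (306,66),(459,68),(450,212),(310,209) /1.5.

>>> apply_moves(
  moves=[
    [[-0.1,0.3,12,0,0,0,0.1],[-0.1,0.3,12,0,0,0,0.1],[-0.1,0.3,12,0,0,0,0.1],[-0.1,0.3,12,0,0,0,0.1],[-0.1,0.3,12,0,0,0,0.1]],
  ],
)

```text
time_s: 4.35
eef_pos: [0.546, -0.0987, 0.0777]
eef_rot: [-0.0, 0.636, 0.772, -0.0]
wrist_force: [-0.3, 0.1, 0.3]
opening: 0.373
```

```bash
python3 - <<'E'
from p import *
plan((.5455,-.1,.0295,11))
E
```

```text
[-0.12, -0.07, 4.82] [-0.0, -0.0, 0.001] rows>= 1
```

>>> apply_moves(
  moves=[
    [[-0.1,0,3,0,0,0,0.1],[-0.1,0,4.4,0,0,0,0.1],[-0.1,0,4.8,0,0,0,0.1],[-0.1,0,4.8,0,0,0,0.1],[-0.1,0,4.8,0,0,0,0.1],[-0.1,0,4.8,0,0,0,0.6]],
  ],
)

```text
time_s: 4.95
eef_pos: [0.547, -0.101, 0.0304]
eef_rot: [0.001, 0.636, 0.772, 0.0]
wrist_force: [-0.8, 0.6, 0.4]
opening: 0.528
```

>>> apply_moves(
  moves=[
    [[0,0,0,0,0,0,0.75],[0,0,0,0,0,0,0.75],[0,0,0,0,0,0,0.75],[0,0,-2,0,0,0,0.75],[0,0,-7,0,0,0,0.75],[0,0,-12,0,0,0,1],[0,0,-17,0,0,0,1],[0,0,-21,0,0,0,1]],
  ],
)

```text
time_s: 5.75
eef_pos: [0.5467, -0.1009, 0.2427]
eef_rot: [0.001, 0.636, 0.772, 0.0]
wrist_force: [0.1, -0.3, -0.4]
opening: 1.003
```

```bash
python3 - <<'E'
from p import *
plan((.4165,.313,.25,0),(.4165,.313,.12,0))
plan((.5455,-.14,.25,10))
E
```

```text
[43.11, -4.88, -0.81] [0.003, 0.001, 0.192] rows>= 9
[0.0, 0.0, 13.0] [0.0, 0.0, 0.0] rows>= 3
[-3.82, -0.86, -0.73] [0.002, 0.002, 0.017] rows>= 1
```

>>> apply_moves(
  moves=[
    [[-16,0,0,0,0,0,1],[-16,0,0,0,0,0,1],[-16,0,0,0,0,0,1],[-16,0,0,0,0,0,1],[-16,0,0,0,0,0,1],[-16,0,0,0,0,0,1],[-16,0,0,0,0,0,1],[-16,0,0,0,0,0,1]],
  ],
)

```text
time_s: 6.55
eef_pos: [0.5769, -0.2561, 0.2395]
eef_rot: [-0.0, 0.635, 0.772, 0.0]
wrist_force: [-0.2, 0.6, 0.8]
opening: 0.999
```

```bash
python3 - <<'E'
from p import *
import json
c=get_calibration('wrist'); json.dump({k:np.array(v).tolist() for k,v in c.items()},open('pics/w3.json','w'))
save('wrist','w3',scale=1.5)
print([proj(c,[a,b,.048]).round()*1.5 for a,b in [(.5616,-.19)]])
plan((.416,.313,.25,0))
E
```

```text
[array([372., 174.])]
[58.97, -4.83, -1.05] [0.0, -0.0, 0.194] rows>= 12
```

View pics/w3.png

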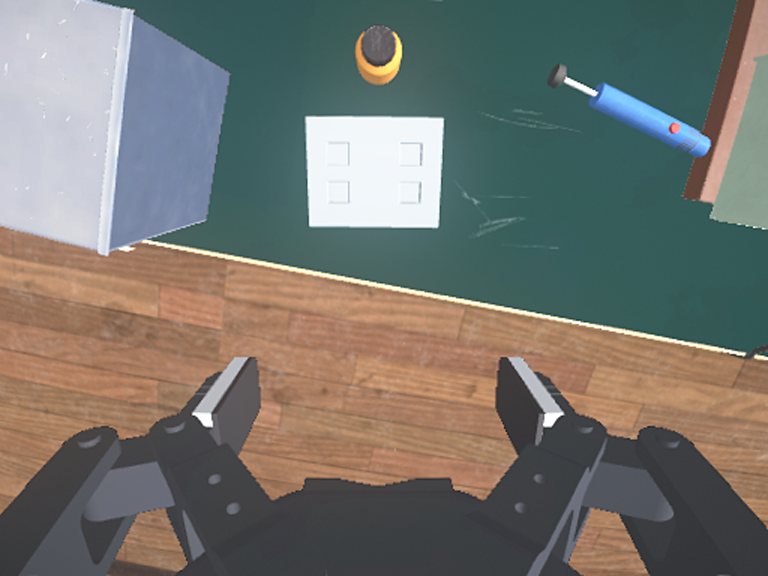

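Wrist view: lid spans (305..443,117..227)/1.5, recess centres at about (339,153),(411,153),(339,192),(411,191), and the bottle stands at (379,44).

```bash
cat > m2.py <<'E'
from h import *
import json
def lid(name,c,seed,z,thr):
    im=np.load(f'pics/{name}.npy'); hsv=cv2.cvtColor(im,cv2.COLOR_RGB2HSV)
    m=((hsv[...,1]<thr[0])&(hsv[...,2]>thr[1])).astype(np.uint8)
    m=cv2.morphologyEx(m,cv2.MORPH_OPEN,np.ones((3,3)))
    n,l,st,_=cv2.connectedComponentsWithStats(m); k=l[seed[1],seed[0]]
    ct=max(cv2.findContours((l==k).astype(np.uint8),0,2)[0],key=cv2.contourArea)
    P=np.array([onz(c,u,v,z)[:2] for u,v in ct[:,0]],np.float32)
    (cx,cy),wh,a=cv2.minAreaRect(P*1000); print(name,'lid',round(cx/1000,4),round(cy/1000,4),np.round(wh,1),round(a,2)); return cx/1000,cy/1000,a
E
python3 - <<'E'
from m2 import *
c=json.load(open('pics/w3.json'))
lid('w3',c,(250,115),.048,(40,150))
P=np.array([onz(c,u/1.5,v/1.5,.048)[:2] for u,v in [(339,153.5),(410.5,153.5),(339,192),(411,191.5)]])
print(P.mean(0).round(4), np.degrees([np.arctan2(*(P[1]-P[0])[::-1]),np.arctan2(*(P[3]-P[2])[::-1])]), [np.linalg.norm(P[1]-P[0]),np.linalg.norm(P[2]-P[0])])
print('bottle',onz(c,379/1.5,44/1.5,.056))
E
```

```text
w3 lid 0.5623 -0.1891 [100.8  80.9] 10.77
[ 0.5631 -0.1889] [11.01949128 11.41188081] [np.float64(0.053021809980878944), np.float64(0.0280712045941413)]
bottle [ 0.54959811 -0.10399735  0.056     ]
```

>>> apply_moves(
  moves=[
    [[39,-3.2,0,0,0,0.192,1],[39,-3.2,0,0,0,0.192,1],[39,-3.2,0,0,0,0.192,1],[39,-3.2,0,0,0,0.192,1],[39,-3.2,0,0,0,0.192,1],[39,-3.2,0,0,0,0.192,1],[39,-3.2,0,0,0,0.192,1],[39,-3.2,0,0,0,0.192,1]],
  ],
)

```text
time_s: 7.4
eef_pos: [0.4695, 0.1218, 0.2397]
eef_rot: [0.0, 0.706, 0.708, 0.0]
wrist_force: [-0.1, -0.7, 0.2]
opening: 1.0
```

```bash
python3 - <<'E'
from p import *
plan((.416,.313,.15,0))
E
```

```text
[19.13, -5.32, 8.98] [0.001, -0.0, 0.002] rows>= 5
```

>>> apply_moves(
  moves=[
    [[19.1,-5.3,5,0,0,0,1],[19.1,-5.3,9,0,0,0,1],[19.1,-5.3,9,0,0,0,1],[19.1,-5.3,9,0,0,0,1],[19.1,-5.3,9,0,0,0,1],[19.1,-5.3,9,0,0,0,1],[19.1,-5.3,9,0,0,0,1]],
  ],
)

```text
time_s: 8.1
eef_pos: [0.4176, 0.3102, 0.1495]
eef_rot: [0.0, 0.706, 0.708, -0.0]
wrist_force: [0.5, 0.7, 0.2]
opening: 0.997
```

```bash
python3 - <<'E'
from p import *
import json
c=get_calibration('wrist'); json.dump({k:np.array(v).tolist() for k,v in c.items()},open('pics/w4.json','w'))
save('wrist','w4',scale=1.5)
print(proj(c,[.416,.3124,.044])*1.5,proj(c,[.4786,.3968,.04])*1.5)
plan((.416,.313,.026,0))
E
```

```text
[372.71263879 291.6099916 ] [486.78417784 142.21075557]
[0.32, -0.24, 12.4] [0.001, -0.0, 0.001] rows>= 3
```

View pics/w4.png

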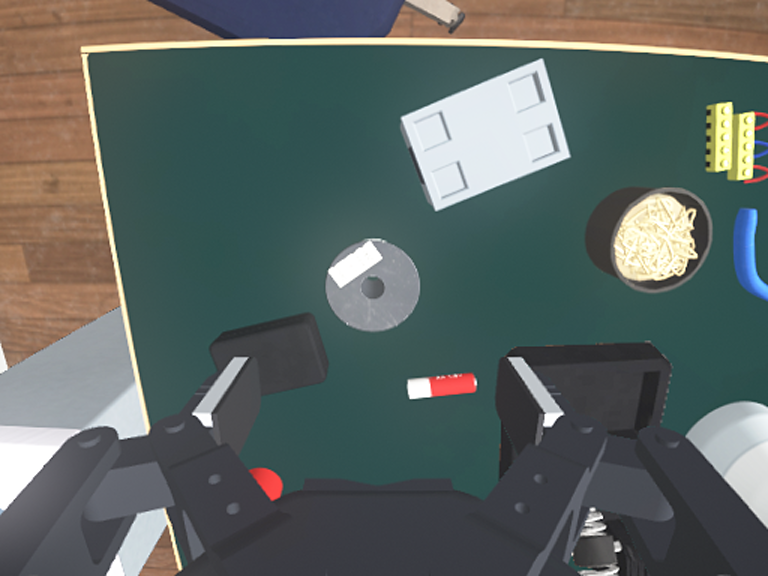

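Wrist view: reel centre (373,286), small-box lid corners (401,117),(542,60),(570,156),(436,210), pot centre about (660,240), fingers clear of everything.

>>> apply_moves(
  moves=[
    [[0.4,-0.2,12.4,0,0,0,1],[0.4,-0.2,12.4,0,0,0,1],[0.4,-0.2,12.4,0,0,0,1],[0.4,-0.2,12.4,0,0,0,1],[0.4,-0.2,12.4,0,0,0,0.4],[0.4,-0.2,12.4,0,0,0,0.4],[0.4,-0.2,12.4,0,0,0,0.4],[0.4,-0.2,12.4,0,0,0,0.4]],
  ],
)

```text
time_s: 8.95
eef_pos: [0.418, 0.3145, 0.0281]
eef_rot: [0.001, 0.707, 0.707, 0.002]
wrist_force: [-0.7, -1.4, 7.4]
opening: 0.643
```

>>> apply_moves(
  moves=[
    [[0,0,0,0,0,0,0.4],[0,0,0,0,0,0,0.4],[0,0,-3,0,0,0,0.4],[0,0,-17,0,0,0,0.4],[0,0,-17,0,0,0,0.4],[0,0,-17,0,0,0,0.4],[0,0,-17,0,0,0,0.4]],
  ],
)

```text
time_s: 9.65
eef_pos: [0.4201, 0.3158, 0.2037]
eef_rot: [0.003, 0.707, 0.707, 0.007]
wrist_force: [0.4, 0.4, -2.3]
opening: 0.641
```

```bash
python3 - <<'E'
from p import *
from m2 import lid
import json
c=json.load(open('pics/w4.json'))
try: lid('w4',c,(325,90),.04,(40,150))
except Exception as e: print(e)
print('reel',onz(c,373/1.5,286/1.5,.044))
P=np.array([onz(c,u/1.5,v/1.5,.040)[:2] for u,v in [(401,117),(542,60),(570,156),(436,210)]])
print(P.mean(0),np.degrees(np.arctan2(*((P[1]-P[0])+(P[2]-P[3]))[::-1])))
print('rim',[onz(c,u/1.5,v/1.5,.038).round(3) for u,v in [(611,240),(711,232),(660,188),(655,290)]])
plan((.6685,-.169,.2,101-180),(.6685,-.169,.06,101-180))
E
```

```text
w4 lid 0.4784 0.3999 [80.9 54.7] 22.38
reel [0.41617804 0.3158561  0.044     ]
[0.47872787 0.39960277] 22.074612044298895
rim [array([0.558, 0.343, 0.038]), array([0.622, 0.348, 0.038]), array([0.583, 0.374, 0.038]), array([0.592, 0.312, 0.038])]
[-48.49, 24.83, 0.42] [0.007, -0.015, 1.379] rows>= 11
[0.0, 0.0, 14.0] [0.0, 0.0, 0.0] rows>= 3
```

>>> apply_moves(
  moves=[
    [[-20,10,-5,0,0,0.57,0.4],[-34,17.4,-5,0,0,0.97,0.4],[-34,17.4,-5,0,0,0.97,0.4],[-34,17.4,-5,0,0,0.97,0.4],[-34,17.4,-5,0,0,0.97,0.4],[-34,17.4,-5,0,0,0.97,0.4],[-34,17.4,-5,0,0,0.97,0.4],[-34,17.4,-5,0,0,0.97,0.4]],
  ],
)

```text
time_s: 10.45
eef_pos: [0.5907, -0.0293, 0.2454]
eef_rot: [0.001, 0.956, 0.294, 0.0]
wrist_force: [1.1, 1.1, -2.8]
opening: 0.639
```

```bash
python3 - <<'E'
from p import *
plan((.6685,-.169,.16,101-180),(.6685,-.169,.06,101-180))
E
```

```text
[-1.41, 15.92, 8.56] [0.001, -0.0, 0.405] rows>= 4
[0.0, 0.0, 10.0] [0.0, 0.0, 0.0] rows>= 2
```

>>> apply_moves(
  moves=[
    [[-1.4,15.9,5,0,0,0.405,0.4],[-1.4,15.9,10,0,0,0.405,0.4],[-1.4,15.9,10,0,0,0.405,0.4],[-1.4,15.9,10,0,0,0.405,0.4],[-1.4,15.9,10,0,0,0.405,0.4],[-1.4,15.9,10,0,0,0.405,0.4],[-1.4,15.9,10,0,0,0.405,0.4]],
  ],
)

```text
time_s: 11.15
eef_pos: [0.6684, -0.1645, 0.1462]
eef_rot: [0.0, 0.995, 0.098, 0.0]
wrist_force: [1.1, -0.2, -2.2]
opening: 0.637
```

```bash
python3 - <<'E'
from p import *
plan((.6685,-.169,.028,101-180))
E
```

```text
[-0.09, 0.44, 11.82] [0.0, -0.001, 0.005] rows>= 3
```

>>> apply_moves(
  moves=[
    [[-0.1,0.3,5,0,0,0,0.4],[-0.1,0.3,9,0,0,0,0.4],[-0.1,0.3,11,0,0,0,0.4],[-0.1,0.3,11.7,0,0,0,0.4],[-0.1,0.3,11.7,0,0,0,0.4],[-0.1,0.3,11.7,0,0,0,0.4]],
  ],
)

```text
time_s: 11.75
eef_pos: [0.6694, -0.1679, 0.0309]
eef_rot: [0.001, 0.995, 0.098, 0.002]
wrist_force: [0.5, -0.1, -2.9]
opening: 0.641
```

>>> apply_moves(
  moves=[
    [[0,0,0.25,0,0,0,0.4],[0,0,0.25,0,0,0,0.4],[0,0,0.25,0,0,0,0.4],[0,0,0.25,0,0,0,0.75],[0,0,0.25,0,0,0,0.9],[0,0,0.25,0,0,0,0.95]],
  ],
)

```text
time_s: 12.35
eef_pos: [0.6676, -0.1684, 0.0256]
eef_rot: [-0.0, 0.995, 0.098, -0.0]
wrist_force: [-0.6, 0.0, 0.2]
opening: 0.947
```

>>> apply_moves(
  moves=[
    [[0,0,0,0,0,0,1],[0,0,0,0,0,0,1],[0,0,-4,0,0,0,1],[0,0,-9,0,0,0,1],[0,0,-14,0,0,0,1],[0,0,-22,0,0,0,1],[0,0,-22,0,0,0,1],[0,0,-22,0,0,0,1]],
  ],
)

```text
time_s: 13.15
eef_pos: [0.6707, -0.1695, 0.2533]
eef_rot: [0.003, 0.995, 0.098, 0.005]
wrist_force: [0.0, 0.3, 0.3]
opening: 0.999
```

```bash
python3 - <<'E'
from p import *
plan((.588,.343,.25,-70),(.588,.343,.12,-70))
E
```

```text
[1.86, -51.88, -0.0] [0.007, -0.009, -0.153] rows>= 11
[0.0, 0.0, 13.0] [0.0, 0.0, 0.0] rows>= 3
```

>>> apply_moves(
  moves=[
    [[1.3,-36,0,0,0,-0.15,1],[1.3,-36,0,0,0,-0.15,1],[1.3,-36,0,0,0,-0.15,1],[1.3,-36,0,0,0,-0.15,1],[1.3,-36,0,0,0,-0.15,1],[1.3,-36,0,0,0,-0.15,1],[1.3,-36,0,0,0,-0.15,1],[1.3,-36,0,0,0,-0.15,1]],
  ],
)

```text
time_s: 13.95
eef_pos: [0.6085, 0.1925, 0.2447]
eef_rot: [-0.001, 0.985, 0.175, -0.001]
wrist_force: [-0.5, -0.7, 0.9]
opening: 0.995
```

```bash
python3 - <<'E'
from p import *
plan((.588,.343,.13,-70))
E
```

```text
[3.26, -14.81, 11.49] [-0.002, 0.001, 0.002] rows>= 4
```

>>> apply_moves(
  moves=[
    [[3.2,-14.8,4,0,0,0,1],[3.2,-14.8,11.5,0,0,0,1],[3.2,-14.8,11.5,0,0,0,1],[3.2,-14.8,11.5,0,0,0,1],[3.2,-14.8,11.5,0,0,0,1],[3.2,-14.8,11.5,0,0,0,1],[3.2,-14.8,11.5,0,0,0,1]],
  ],
)

```text
time_s: 14.65
eef_pos: [0.5917, 0.3365, 0.1318]
eef_rot: [0.0, 0.985, 0.172, 0.001]
wrist_force: [0.4, -0.2, 0.0]
opening: 1.0
```

```bash
python3 - <<'E'
from p import *
plan((.588,.343,.026,-70))
c=get_calibration('wrist')
save('wrist','w5',scale=1.5); print(proj(c,[.588,.343,.038])*1.5)
E
```

```text
[-0.14, -0.74, 10.58] [0.0, -0.002, -0.004] rows>= 3
[364.07290032 305.5789778 ]
```

View pics/w5.png

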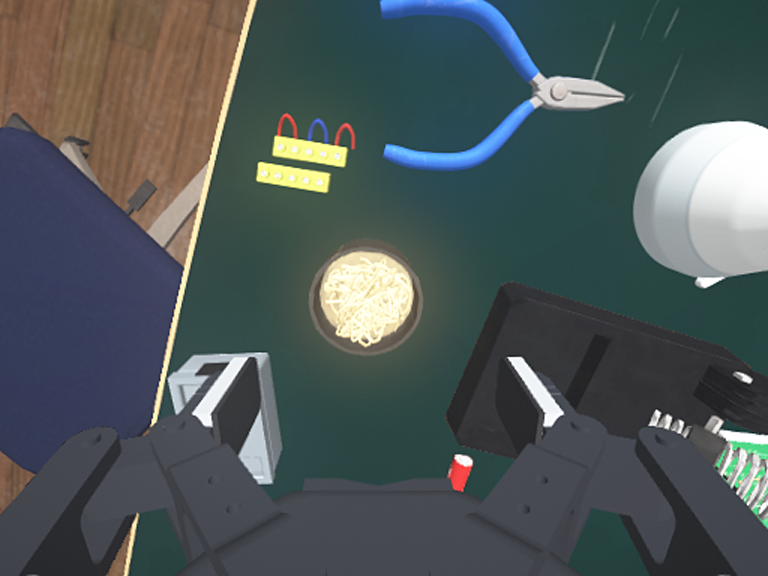

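Wrist view: pot rim centre about (366,298) (predicted (364,306)), with strips and battery well clear of the fingers.

>>> apply_moves(
  moves=[
    [[0.2,-0.7,3,0,0,0,1],[0.2,-0.7,6,0,0,0,1],[0.2,-0.7,10.4,0,0,0,1],[0.2,-0.7,10.4,0,0,0,1],[0.2,-0.7,10.4,0,0,0,1],[0.2,-0.7,10.4,0,0,0,0.6],[0.2,-0.7,10.4,0,0,0,0.6],[0.2,-0.7,10.4,0,0,0,0.6]],
  ],
)

```text
time_s: 15.5
eef_pos: [0.5929, 0.3456, 0.0312]
eef_rot: [-0.001, 0.985, 0.172, 0.003]
wrist_force: [-0.7, -0.7, 6.6]
opening: 0.732
```

>>> apply_moves(
  moves=[
    [[0,0,0,0,0,0,0.6],[0,0,0,0,0,0,0.6],[0,0,-3,0,0,0,0.6],[0,0,-8,0,0,0,0.6],[0,0,-20,0,0,0,0.6],[0,0,-20,0,0,0,0.6],[0,0,-20,0,0,0,0.6],[0,0,-20,0,0,0,0.6]],
  ],
)

```text
time_s: 16.3
eef_pos: [0.5929, 0.3459, 0.2349]
eef_rot: [-0.001, 0.985, 0.172, 0.006]
wrist_force: [1.1, 1.2, -0.3]
opening: 0.722
```

```bash
python3 - <<'E'
from p import *
plan((.648,.005,.22,-125),(.648,.005,.1,-125))
E
```

```text
[-6.39, 33.94, 1.4] [-0.006, -0.012, 0.957] rows>= 7
[0.0, 0.0, 12.0] [0.0, 0.0, 0.0] rows>= 3
```

>>> apply_moves(
  moves=[
    [[-6.4,33.9,0,0,0,0.957,0.6],[-6.4,33.9,0,0,0,0.957,0.6],[-6.4,33.9,0,0,0,0.957,0.6],[-6.4,33.9,0,0,0,0.957,0.6],[-6.4,33.9,0,0,0,0.957,0.6],[-6.4,33.9,0,0,0,0.957,0.6],[-6.4,33.9,0,0,0,0.957,0.6],[-6.4,33.9,0,0,0,0.957,0.6]],
  ],
)

```text
time_s: 17.1
eef_pos: [0.6448, -0.0021, 0.2259]
eef_rot: [0.001, 0.952, -0.305, -0.0]
wrist_force: [-0.5, 1.1, -1.5]
opening: 0.726
```

```bash
python3 - <<'E'
from p import *
save('wrist','w6',scale=1.5)
plan((.648,.005,.1,-125),(.648,.005,.032,-125))
E
```

```text
[0.07, -0.56, 12.58] [0.001, 0.001, -0.005] rows>= 3
[0.0, 0.0, 6.8] [0.0, 0.0, 0.0] rows>= 2
```

View pics/w6.png

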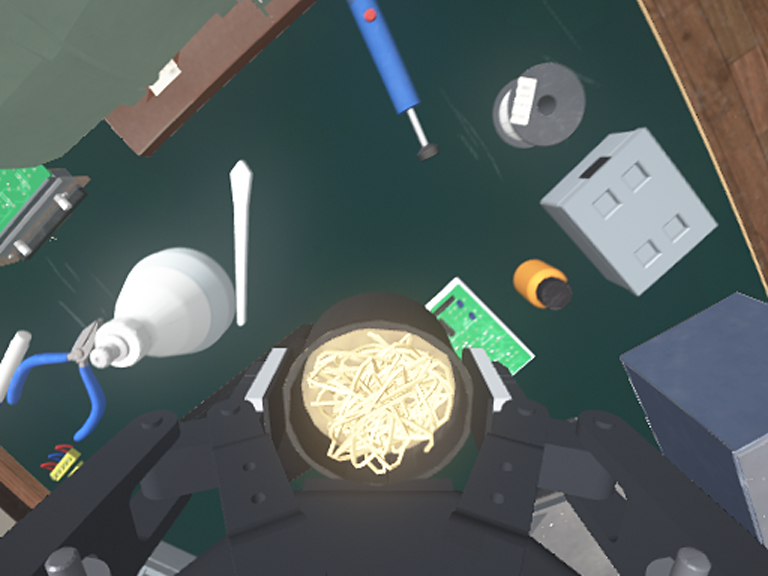

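Pot is held level between the pads; bottle and reel stand at their places (543,285) and (540,105).

>>> apply_moves(
  moves=[
    [[0,-0.5,5,0,0,0,0.6],[0,-0.5,10,0,0,0,0.6],[0,-0.5,14,0,0,0,0.6],[0,-0.5,17,0,0,0,0.6],[0,-0.5,18.6,0,0,0,0.6],[0,-0.5,18.8,0,0,0,0.6],[0,-0.5,18.8,0,0,0,0.6]],
  ],
)

```text
time_s: 17.85
eef_pos: [0.6481, 0.0088, 0.0396]
eef_rot: [-0.0, 0.954, -0.3, 0.0]
wrist_force: [-0.0, -0.8, -0.4]
opening: 0.729
```

```bash
python3 - <<'E'
from p import *
plan((.648,.005,.0305,-125))
E
```

```text
[0.2, 0.32, 0.91] [-0.0, -0.001, 0.001] rows>= 1
```

>>> apply_moves(
  moves=[
    [[0.2,0.2,0.6,0,0,0,0.6],[0.2,0.2,0.75,0,0,0,0.6],[0.2,0.2,0.75,0,0,0,0.6],[0.2,0.2,0.75,0,0,0,0.6]],
  ],
)

```text
time_s: 18.25
eef_pos: [0.6485, 0.0053, 0.0319]
eef_rot: [-0.0, 0.954, -0.301, 0.0]
wrist_force: [0.0, -0.2, -1.6]
opening: 0.727
```

>>> apply_moves(
  moves=[
    [[0,0,0.12,0,0,0,0.6],[0,0,0.12,0,0,0,0.6],[0,0,0.12,0,0,0,0.9],[0,0,0.12,0,0,0,1],[0,0,0.12,0,0,0,1],[0,0,0.12,0,0,0,1],[0,0,0.12,0,0,0,1]],
  ],
)

```text
time_s: 18.95
eef_pos: [0.6481, 0.0054, 0.03]
eef_rot: [0.0, 0.954, -0.301, -0.0]
wrist_force: [0.2, 0.3, 0.6]
opening: 1.001
```

>>> apply_moves(
  moves=[
    [[0,0,0,0,0,0,1],[0,0,-3,0,0,0,1],[0,0,-8,0,0,0,1],[0,0,-13,0,0,0,1],[0,0,-21,0,0,0,1],[0,0,-21,0,0,0,1],[0,0,-21,0,0,0,1],[0,0,-21,0,0,0,1]],
  ],
)

```text
time_s: 19.75
eef_pos: [0.6484, 0.0053, 0.2409]
eef_rot: [-0.0, 0.954, -0.301, 0.001]
wrist_force: [-0.9, 0.8, -1.2]
opening: 1.001
```

```bash
python3 - <<'E'
from p import *
plan((.4785,.3995,.24,22.2-90),(.4785,.3995,.12,22.2-90))
E
```

```text
[-36.53, -22.53, 0.05] [0.0, -0.002, -0.999] rows>= 9
[0.0, 0.0, 12.0] [0.0, 0.0, 0.0] rows>= 3
```

```bash
python3 - <<'E'
from p import *
plan((.494,-.202,.21,11-90),(.4137,.3733,.202,22.2-90))
E
```

```text
[-0.75, 25.84, 3.07] [-0.0, -0.002, -0.803] rows>= 6
[3.09, -58.01, 0.8] [0.0, 0.0, -0.195] rows>= 12
```

>>> apply_moves(
  moves=[
    [[-0.7,25.8,0,0,0,-0.803,1],[-0.7,25.8,0,0,0,-0.803,1],[-0.7,25.8,0,0,0,-0.803,1],[-0.7,25.8,0,0,0,-0.803,1],[-0.7,25.8,3,0,0,-0.803,1],[-0.7,25.8,3,0,0,-0.803,1],[-0.7,25.8,3,0,0,-0.803,1],[-0.7,25.8,3,0,0,-0.803,1]],
  ],
)

```text
time_s: 20.55
eef_pos: [0.4934, -0.2016, 0.2084]
eef_rot: [-0.001, 0.996, 0.094, -0.001]
wrist_force: [0.5, 0.4, -0.8]
opening: 1.004
```

>>> apply_moves(
  moves=[
    [[0,0,0,0,0,0,1],[0,0,0,0,0,0,1],[0,0,0,0,0,0,1]],
  ],
)

```text
time_s: 20.85
eef_pos: [0.495, -0.2011, 0.2103]
eef_rot: [0.0, 0.995, 0.096, 0.0]
wrist_force: [-1.0, 0.5, 0.1]
opening: 0.997
```

```bash
python3 - <<'E'
from p import *
from m2 import lid
import json
c=get_calibration('wrist'); o=get_obs(); save('wrist','w7',scale=1.5)
json.dump({k:np.array(v).tolist() for k,v in c.items()},open('pics/w7.json','w'))
print(o['eef_pos'],proj(c,[.5625,-.189,.048])*1.5)
u,v=proj(c,[.5625,-.189,.048]).astype(int)
lid('w7',c,(u,v),.048,(40,150))
plan((.4137,.3733,.24,22.2-90))
E
```

```text
[ 0.49496609 -0.20112372  0.21030767] [378.78852787 175.44456449]
w7 lid 0.562 -0.1889 [100.6  80.9] 10.16
[3.05, -57.94, -2.99] [0.0, -0.0, -0.195] rows>= 12
```

View pics/w7.png

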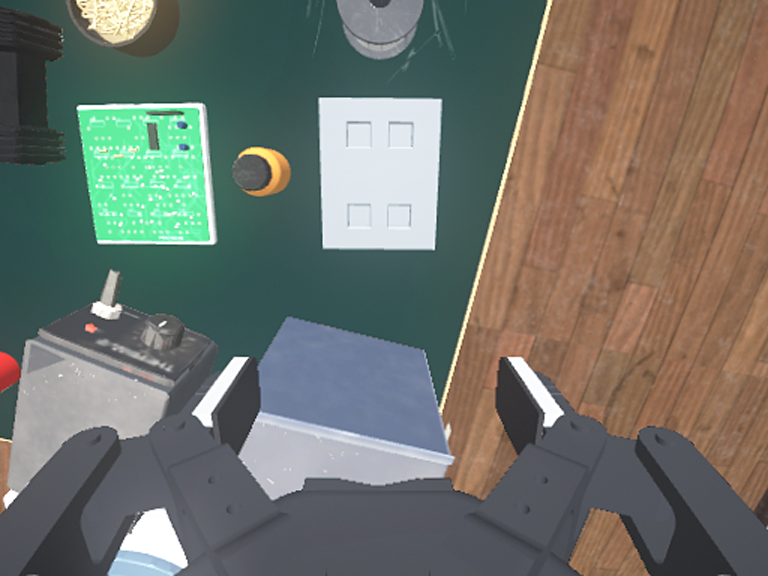

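Both wrist views agree on the base: (0.562,-0.189), yaw ~10.5°. Bottle, reel and pot stand where intended. Now the small box.

>>> apply_moves(
  moves=[
    [[4.5,-36,-4,0,0,-0.195,1],[4.5,-36,-4,0,0,-0.195,1],[4.5,-36,-4,0,0,-0.195,1],[4.5,-36,-4,0,0,-0.195,1],[4.5,-36,-4,0,0,-0.195,1],[4.5,-36,-4,0,0,-0.195,1],[4.5,-36,-4,0,0,-0.195,1],[4.5,-36,-4,0,0,-0.195,1]],
  ],
)

```text
time_s: 21.7
eef_pos: [0.4692, 0.1647, 0.2512]
eef_rot: [-0.001, 0.981, 0.195, 0.001]
wrist_force: [0.2, -0.1, -0.2]
opening: 1.001
```

```bash
python3 - <<'E'
from p import *
plan((.4785,.3995,.15,22.2-90))
E
```

```text
[9.8, -21.34, 10.16] [-0.001, -0.002, 0.004] rows>= 6
```

>>> apply_moves(
  moves=[
    [[9.8,-21.3,10,0,0,0,1],[9.8,-21.3,10,0,0,0,1],[9.8,-21.3,10,0,0,0,1],[9.8,-21.3,10,0,0,0,1],[9.8,-21.3,10,0,0,0,1],[9.8,-21.3,10,0,0,0,1],[9.8,-21.3,10,0,0,0,1],[9.8,-21.3,10,0,0,0,1]],
  ],
)

```text
time_s: 22.5
eef_pos: [0.4804, 0.3941, 0.1506]
eef_rot: [0.0, 0.981, 0.192, 0.0]
wrist_force: [0.5, -0.4, -0.4]
opening: 0.999
```

```bash
python3 - <<'E'
from p import *
from m2 import lid
c=get_calibration('wrist'); o=get_obs(); save('wrist','w8',scale=1.5)
u,v=proj(c,[.4785,.3995,.04]); print(u,v)
x,y,a=lid('w8',c,(int(u),int(v)),.04,(40,150))
plan((.4785,.3995,.026,22.2-90))
E
```

```text
245.01656469902997 195.90491491117928
w8 lid 0.4797 0.4009 [83.4 54.2] 22.17
[-0.01, -0.62, 12.51] [0.0, -0.001, -0.001] rows>= 3
```

>>> apply_moves(
  moves=[
    [[0,-0.6,4,0,0,0,1],[0,-0.6,8,0,0,0,1],[0,-0.6,11,0,0,0,1],[0,-0.6,12.5,0,0,0,1],[0,-0.6,12.5,0,0,0,1],[0,-0.6,12.5,0,0,0,1]],
  ],
)

```text
time_s: 23.15
eef_pos: [0.4794, 0.3999, 0.0268]
eef_rot: [-0.0, 0.981, 0.192, 0.001]
wrist_force: [1.1, 0.3, 0.1]
opening: 1.0
```

```bash
python3 - <<'E'
from p import *
plan((.4788,.4000,.026,22.2-90))
E
```

```text
[-0.05, -0.03, 0.08] [-0.0, -0.002, -0.002] rows>= 1
```

>>> apply_moves(
  moves=[
    [[0,0,0,0,0,0,0.7],[0,0,0,0,0,0,0.45],[0,0,0,0,0,0,0.45],[0,0,0,0,0,0,0.45],[0,0,0,0,0,0,0.45],[0,0,0,0,0,0,0.45],[0,0,0,0,0,0,0.45]],
  ],
)

```text
time_s: 23.85
eef_pos: [0.4793, 0.4006, 0.0272]
eef_rot: [-0.0, 0.981, 0.192, 0.002]
wrist_force: [-0.1, -0.7, 5.6]
opening: 0.624
```

>>> apply_moves(
  moves=[
    [[0,0,-2,0,0,0,0.45],[0,0,-6,0,0,0,0.45],[0,0,-11,0,0,0,0.45],[0,0,-15,0,0,0,0.45],[0,0,-19,0,0,0,0.45],[0,0,-22,0,0,0,0.45],[0,0,-22,0,0,0,0.45],[0,0,-22,0,0,0,0.45]],
  ],
)

```text
time_s: 24.65
eef_pos: [0.478, 0.4, 0.2456]
eef_rot: [-0.0, 0.981, 0.192, 0.001]
wrist_force: [-1.0, -1.3, -1.3]
opening: 0.623
```

```bash
python3 - <<'E'
from p import *
plan((.53,.1,.25,-79.4),(.562,-.189,.20,-79.4))
E
```

```text
[-6.5, 29.74, -0.45] [-0.0, -0.001, 0.202] rows>= 7
[-2.17, 29.0, 5.0] [0.0, 0.0, 0.0] rows>= 6
```

>>> apply_moves(
  moves=[
    [[-6.5,29.7,-1,0,0,0.202,0.45],[-6.5,29.7,-1,0,0,0.202,0.45],[-6.5,29.7,-1,0,0,0.202,0.45],[-6.5,29.7,-1,0,0,0.202,0.45],[-6.5,29.7,-1,0,0,0.202,0.45],[-6.5,29.7,-1,0,0,0.202,0.45],[-6.5,29.7,-1,0,0,0.202,0.45],[-6.5,29.7,-1,0,0,0.202,0.45]],
  ],
)

```text
time_s: 25.45
eef_pos: [0.529, 0.0989, 0.253]
eef_rot: [-0.0, 0.996, 0.091, -0.002]
wrist_force: [-0.3, 1.0, -1.8]
opening: 0.624
```

```bash
python3 - <<'E'
from p import *
plan((.562,-.189,.20,-79.4))
E
```

```text
[-1.93, 28.92, 5.27] [-0.001, 0.004, -0.004] rows>= 6
```

>>> apply_moves(
  moves=[
    [[-1.9,28.9,0,0,0,-0.004,0.45],[-1.9,28.9,0,0,0,-0.004,0.45],[-1.9,28.9,0,0,0,-0.004,0.45],[-1.9,28.9,5,0,0,-0.004,0.45],[-1.9,28.9,7,0,0,-0.004,0.45],[-1.9,28.9,7,0,0,-0.004,0.45],[-1.9,28.9,7,0,0,-0.004,0.45],[-1.9,28.9,7,0,0,-0.004,0.45]],
  ],
)

```text
time_s: 26.25
eef_pos: [0.5634, -0.1862, 0.1824]
eef_rot: [-0.002, 0.996, 0.094, -0.002]
wrist_force: [0.1, 1.2, -1.6]
opening: 0.625
```

>>> apply_moves(
  moves=[
    [[0,0,0,0,0,0,0.45],[0,0,0,0,0,0,0.45]],
  ],
)

```text
time_s: 26.45
eef_pos: [0.5649, -0.1853, 0.1859]
eef_rot: [0.0, 0.995, 0.096, 0.0]
wrist_force: [1.0, 0.8, -1.6]
opening: 0.623
```

```bash
python3 - <<'E'
from p import *
import json
c=get_calibration('wrist'); o=get_obs(); save('wrist','w9',scale=1.5)
json.dump({k:np.array(v).tolist() for k,v in c.items()}|{'p':o['eef_pos'].tolist()},open('pics/w9.json','w'))
plan((.562,-.189,.08,-79.4))
E
```

```text
[-0.37, 0.28, 10.61] [0.001, -0.001, 0.006] rows>= 3
```

View pics/w9.png

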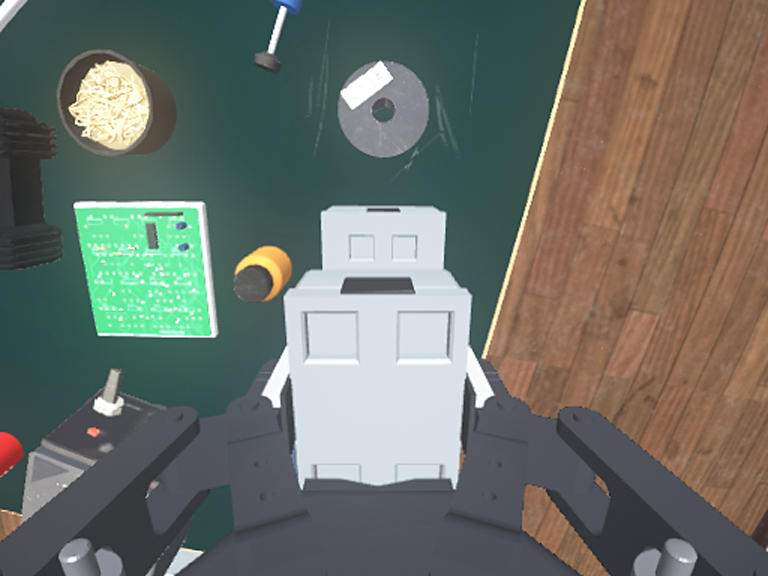

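Held box: lid far corners (286,290),(471,292); base lid far corners (322,211),(445,210). Reel hole at (383,110), pot rim at (104,104).

```bash
python3 - <<'E'
from p import *
import json
c=json.load(open('pics/w9.json')); p=np.array(c['p'])
z=p[2]+.0128
a,b=[onz(c,u/1.5,v/1.5,z) for u,v in [(286,290),(471,292)]]
d=a-b; yaw=np.arctan2(d[1],d[0])-np.pi/2; u=np.array([np.cos(yaw),np.sin(yaw)])
print('held width',np.linalg.norm(d),'yaw',np.degrees(yaw),'ctr',(a+b)[:2]/2-.04*u,'tcp',p)
a,b=[onz(c,u/1.5,v/1.5,.048) for u,v in [(322,211),(445,210)]]
d=a-b; yaw=np.arctan2(d[1],d[0])-np.pi/2; ub=np.array([np.cos(yaw),np.sin(yaw)])
print('base w',np.linalg.norm(d),np.degrees(yaw),(a+b)[:2]/2-.05*ub)
B=np.array([.562,-.189]); t=np.radians(10.6)
def fr(q,O,t): e=np.array(q[:2])-O; return (np.array([[np.cos(t),np.sin(t)],[-np.sin(t),np.cos(t)]])@e).round(4)
print('reel in base',fr(onz(c,383/1.5,110/1.5,.044),B,t))
Q=np.array([onz(c,u/1.5,v/1.5,.01)[:2] for u,v in [(74,203),(206,202),(217,337),(97,335)]])
D=Q.mean(0); e=(Q[0]-Q[3])+(Q[1]-Q[2]); td=np.arctan2(e[1],e[0]); print('board',D,np.degrees(td))
print('pot in board',fr(onz(c,104/1.5,104/1.5,.038),D,td),'bottle in board',fr(onz(c,254/1.5,283/1.5,.056),D,td),'in base',fr(onz(c,254/1.5,283/1.5,.056),B,t))
E
```

```text
held width 0.05310311741250244 yaw 10.223240071411901 ctr [ 0.56482971 -0.18504489] tcp [ 0.56490182 -0.18528153  0.18587333]
base w 0.07849182039296948 11.361989262481071 [ 0.56327381 -0.19000045]
reel in base [0.1116 0.0002]
board [ 0.52856134 -0.01054006] 9.149370570185203
pot in board [ 0.1184 -0.0002] bottle in board [ 0.0074 -0.0978] in base [0.0048 0.0837]
```

>>> apply_moves(
  moves=[
    [[-0.35,0.3,5,0,0,0.005,0.45],[-0.35,0.3,9,0,0,0.005,0.45],[-0.35,0.3,10,0,0,0.005,0.45],[-0.35,0.3,10,0,0,0.005,0.45],[-0.35,0.3,10,0,0,0.005,0.45],[-0.35,0.3,10,0,0,0.005,0.45],[-0.35,0.3,10,0,0,0.005,0.45]],
  ],
)

```text
time_s: 27.2
eef_pos: [0.5628, -0.1915, 0.0873]
eef_rot: [0.001, 0.996, 0.092, 0.002]
wrist_force: [-0.5, 0.2, -2.1]
opening: 0.623
```

```bash
python3 - <<'E'
from p import *
plan((.5623,-.1892,.077,-79.3))
E
```

```text
[-0.01, -0.24, 1.03] [0.003, -0.003, -0.003] rows>= 1
```

>>> apply_moves(
  moves=[
    [[0,-0.15,0.6,0,0,0,0.45],[0,-0.15,0.6,0,0,0,0.45],[0,-0.15,0.6,0,0,0,0.45],[0,-0.15,0.6,0,0,0,0.45],[0,-0.15,0.6,0,0,0,0.45]],
  ],
)

```text
time_s: 27.7
eef_pos: [0.5612, -0.1895, 0.0791]
eef_rot: [0.0, 0.996, 0.092, 0.0]
wrist_force: [0.4, -0.1, -2.3]
opening: 0.621
```

```bash
python3 - <<'E'
from p import *
plan((.5623,-.1892,.071,-79.3))
E
```

```text
[0.12, -0.01, 0.81] [0.0, -0.0, -0.003] rows>= 1
```

>>> apply_moves(
  moves=[
    [[0.1,0,0.3,0,0,0,0.45],[0.1,0,0.5,0,0,0,0.45],[0.1,0,0.7,0,0,0,0.45],[0.1,0,0.8,0,0,0,0.45],[0.1,0,0.85,0,0,0,0.45],[0.1,0,0.85,0,0,0,0.45],[0.1,0,0.85,0,0,0,0.45]],
  ],
)

```text
time_s: 28.4
eef_pos: [0.5622, -0.1893, 0.0706]
eef_rot: [0.0, 0.996, 0.092, 0.0]
wrist_force: [-0.4, -0.0, -2.6]
opening: 0.624
```

TCP at 0.0706 with no contact force, so the feet are in the recesses (0.0752 would mean standing on the lid). Release.

>>> apply_moves(
  moves=[
    [[0,0,0.05,0,0,0,0.45],[0,0,0.05,0,0,0,0.65],[0,0,0.05,0,0,0,0.8],[0,0,0.05,0,0,0,0.95],[0,0,0.05,0,0,0,1],[0,0,0.05,0,0,0,1],[0,0,0.05,0,0,0,1]],
  ],
)

```text
time_s: 29.1
eef_pos: [0.5621, -0.1892, 0.0701]
eef_rot: [0.0, 0.996, 0.092, 0.0]
wrist_force: [-0.3, 0.2, 0.2]
opening: 0.999
```

>>> apply_moves(
  moves=[
    [[0,0,-3,0,0,0,1],[0,0,-8,0,0,0,1],[0,0,-12,0,0,0,1],[-4,0,-16,0,0,0,1],[-8,0,-16,0,0,0,1],[-8,0,-16,0,0,0,1],[-8,0,-16,0,0,0,1],[-8,0,-16,0,0,0,1]],
  ],
)

```text
time_s: 29.9
eef_pos: [0.484, -0.2039, 0.23]
eef_rot: [0.0, 0.996, 0.092, 0.0]
wrist_force: [0.3, 0.4, -0.1]
opening: 1.003
```

>>> apply_moves(
  moves=[
    [[0,0,0,0,0,0,1],[0,0,0,0,0,0,1]],
  ],
)

```text
time_s: 30.1
eef_pos: [0.484, -0.2036, 0.2295]
eef_rot: [-0.0, 0.996, 0.092, -0.0]
wrist_force: [-0.2, 0.2, -1.3]
opening: 1.0
```

```bash
python3 - <<'E'
from p import *
from m2 import lid
c=get_calibration('wrist'); save('wrist','w10',scale=1.5); save('scene','s10',scale=1.5)
u,v=proj(c,[.562,-.189,.083]); print(u,v, get_obs()['eef_pos'])
lid('w10',c,(int(u),int(v)),.083,(40,150))
print([(proj(c,[.562+np.cos(.185)*a-np.sin(.185)*b,-.189+np.sin(.185)*a+np.cos(.185)*b,.083])*1.5).round().tolist() for a,b in [(.04,.027),(.04,-.027),(-.04,-.027),(-.04,.027)]])
E
```

```text
251.6232174820896 105.53399021745614 [ 0.48379272 -0.20360715  0.22962109]
w10 lid 0.5618 -0.1892 [88.7 71.5] 10.59
[[333.0, 91.0], [421.0, 91.0], [418.0, 221.0], [337.0, 221.0]]
```

View pics/w10.png

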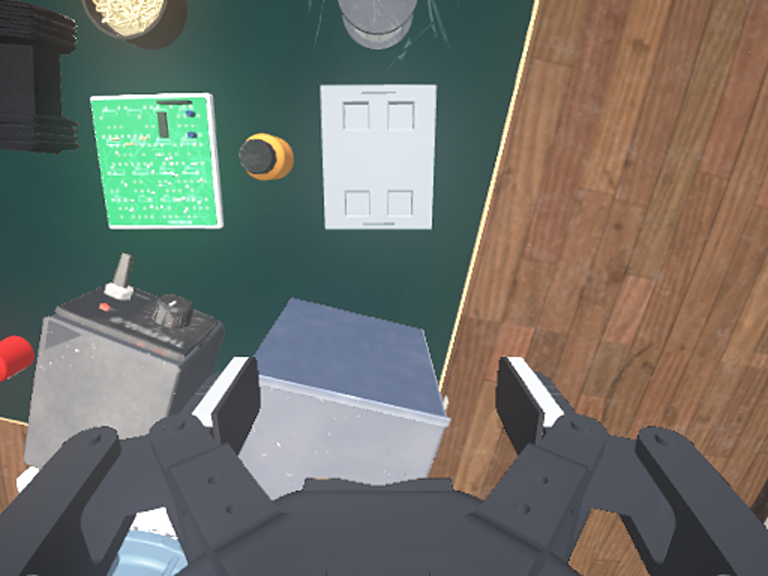

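View pics/s10.png

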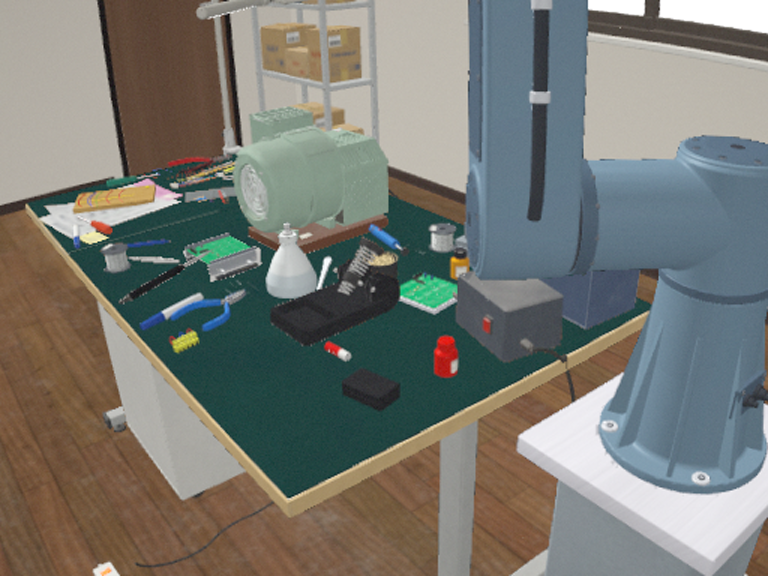

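```bash
python3 - <<'E'
from p import *
c=get_calibration('wrist')
P=np.array([onz(c,u/1.5,v/1.5,.083)[:2] for u,v in [(356,115.5),(400.5,115.5),(357,203.5),(400,203.5)]])
print(P.mean(0),np.linalg.norm(P[0]-P[1]),np.linalg.norm(P[0]-P[2]),np.degrees(np.arctan2(*(P[0]+P[1]-P[2]-P[3])[::-1])))
im=np.load('pics/w10.npy')[45:165,200:305]
im=cv2.createCLAHE(4,(2,2)).apply(cv2.cvtColor(im,cv2.COLOR_RGB2GRAY))
cv2.imwrite('pics/w10c.png',cv2.resize(im,None,fx=5,fy=5,interpolation=cv2.INTER_CUBIC))
E
```

```text
[ 0.56060725 -0.18987537] 0.02769704084801551 0.0542650587102176 10.697405246691355
```

View pics/w10c.png

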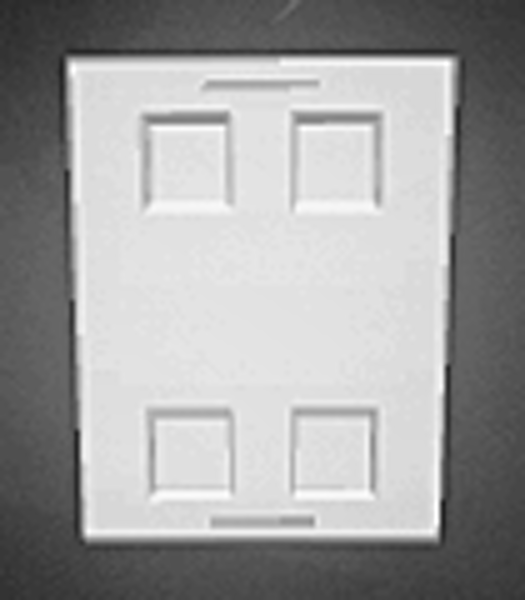

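```bash
python3 -c "
from bench import *
print(hand_in())"
```

```text
the job is handed in; nothing more can be done
None
```

The bench is set up and handed in at about 30 s of the 115 s allowed; `hand_in()` gave no verdict.

| Item | Last check | Required |
|---|---|---|
| Small box in big box's recesses | off-centre by about 1.6 mm; TCP height before release puts its origin at about 43 mm | 4 mm; 40 to 45.5 mm |
| Small box parallel to big box | angle differs by well under 1° | 0.15 rad (8.6°) |
| Reel behind big box | x 0.112, y 0.000 m | x 0.093–0.123, y ±0.015 |
| Cleaner behind plate | x 0.118, y 0.000 m | x 0.101–0.131, y ±0.015 |
| Bottle | x +5 mm from the big box and +7 mm from the plate; 84 mm and 98 mm from their centres | ±20 mm; below 112 mm |

- **Bystanders:** the battery and strips look untouched in the final scene picture.
- **Contact:** the gripper was clear of everything at the end.
- **Disagreement:** the top camera and wrist camera differed by 2–4 mm on the loose parts. For the fit of the small box I used the wrist camera, whose two views of the big box agreed within 0.5 mm.
- **Failed check:** the last automatic lid outline caught the big box's lid instead of the small one's. I measured the small box from its lid recesses instead; their spacing came out at 27.7 × 54.3 mm against the nominal 28 × 54 mm, which confirms the height.

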